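# Punch the screw points on a round hook board

### The arm

A 6-joint arm with a two-finger parallel gripper is mounted at the origin on the work surface. World frame = base frame: x ahead of the robot, y to its left, z up, the work surface at z = 0. Lengths are in m, angles in degrees, forces in N, time in s.
With the tool pointing down it reaches from about 0.35 to 0.975 m from the base axis. Payload 4.9 kg.
Tool frame: the origin (TCP) lies on the centre line of the jaws, within the pads' length; the fingertips stand 22 mm ahead of it and the grasp point (between the pads) lies 3 mm ahead of it (bot.tips_ahead is the z of the fingertips in the tool frame, in m); z points along the fingers, y is the line along which they close (so a half turn about z gives the same grasp; the last joint's range is limited). The gripper opens to 85 mm and grips with 20 to 120 N. Pads are 22 mm wide; open, the fingers measure 114 mm over their backs; the gripper's body (76 mm by 85 mm) begins 54 mm behind the grasp point. The pads swing forward as they close: fully open they stand 13 mm farther back than shut.
Start: joints at [-75.057, 3.019, 92.412, -0, 84.569, -6.818], TCP at [0.232, -0.58, 0.23] pointing down, gripper open.
Joint ranges: [-172.51, 172.51], [-57.92, 126.97], [3.15, 148.05], [-58.71, 238.71], [5.1, 150.11], [-179.66, 179.66]. Speed limits (degrees/s): [147.25, 147.25, 180, 180, 180, 180].

### API

Orientations are given as a 3x3 rotation matrix whose columns are the frame's x, y, z axes.
In Python, from bench import bot gives the robot as it stands. The module is installed in compiled form; this text tells all that it offers.
- The arm moves only by the tool jog_arm, never from a script. Its argument "plan" is a list that holds one entry, the list of rows, each a list of 5 numbers: the shift along the tool's x, y, z in m, then the turn about the tool's z in degrees, then the finger opening in m, from 0 to 0.0854. A call has 1 to 20 rows; each row is the pose to reach, as a shift and turn from the pose commanded when the call began, along the tool's axes at that moment; what a row does not reach only later rows make up. A row lasts 1/12 s, in which the tool goes at most 41.7 mm and 7.16 degrees, less where a joint would pass 70% of its speed; a pose out of reach is approached as far as the arm can. A call with a gripper value outside its range is refused whole. The fingers move at their own pace and stop on an object; "force" is the grip in N (left out, the last holds). Time passes only in rows, so rows that repeat a pose let the fingers close. It gives the time, the measured TCP pose, the force, the opening and the grip force at its end, in the units of the state.
- bot.state(): the state, without advancing time (a new reading comes with each control period).
- bot.get_image(name): name is "scene" or "top"; returns the picture (480x640x3 uint8, red, green, blue); there is no depth.
- bot.calibration(name): a dict with "intrinsics" (3x3 intrinsics, pixels), "dist" ([k1, k2, p1, p2, k3] as OpenCV has them; the pictures are not rectified), "world_from_camera" (4x4, takes a point from camera to world coordinates). Camera axes: x right, y up, looking along -z (the intrinsics and any distortion apply to the point x, -y, -z); pixel columns grow to the right and rows downward; lengths in m; the calibration is good to about 2 mm. A picture is of the moment at which its call begins. calibration takes no time and is no camera call.
- bot.close_job(): hands the job in; it is judged then, once.
Trained networks look in the newest picture that a camera, given by its name, has taken for a name from the list of things; names that differ only in an ending like _2 or _b are one class to them, and where a whole thing is asked for, a point or a joint stands for the part that bears it (a point fixed in the world has none). Each returns a list of dicts, best first, with "conf" (0 to 1); they miss things now and then, are a little off and sometimes report something else, mostly with a low value. They report only what shows in the picture. A call takes as long as a camera call.
- bot.masks_of(camera, thing): "pixels" (480x640 bool, what is visible of it) and "pixel" ([column, row] in pixels, amid what is visible of it).
The state is a dict: "clock": time; "joint_pos": joint angles; "dq": joint speeds; "joint_efforts": joint torques, N m; "tcp_pos": TCP position; "tool_rot": TCP orientation; "force": force on the tool from outside, world axes, zero at the start; "ft_torque": the same for the moment, N m; "finger_gap": opening from 0.0 (shut) to 1.0 (fully open); "grasp_force": force on a finger pad.
Only numpy, scipy, OpenCV 4.12 (cv2) and the standard library are available. Lean on these libraries where they do the work, as an engineer would, in place of code of your own. Each camera call takes 0.05 s, during which the arm holds its last target. There are 200 camera calls.

### The job

On the little sliding table, bring the cross drawn on the round hook board exactly under the point of the punch, pull the punch's knob straight up to its stop and let it go so that it springs back; then do the same at the ring, and leave the board there with the punch down. Punch nowhere else on the board (not on the square), and leave the other things on the table where they are.

Things in the scene. Friction and masses are not known exactly. Their poses are not given: they have to be found in the camera images.
- stage: Grey base plate of a small hand-pushed x-y slide table, 260 x 260 x 12 mm, fixed to the table. Origin: centre of its underside. Its x axis points away from the robot side towards the punch stand, along slide_x; its y axis runs along slide_y.
- slide_x (a joint): Travel (m) of the aluminium saddle along the stage's x axis, -0.055 to 0.055; about 2 N of friction, no spring: stays where it is left. The saddle bears the carrier, so the board moves with it.
- slide_y (a joint): Travel (m) of the dark steel carrier on the saddle along the stage's y axis, -0.055 to 0.055; about 2 N of friction, no spring: stays where it is left.
- carrier_knob (a point): Grip point on the carrier's upright black knob: a round post 22 mm in diameter, from 48 mm (carrier plate's top) to 105 mm above the table; the point is on its axis, 85 mm above the table. It stands on a tongue at the carrier's robot side, 125 mm in the stage's -x from the board's centre. Dragged sideways, it moves both slides, and the board and marks with it.
- cross (a point): Centre of the cross (an X of two dark lines 30 mm long) drawn on the round beech board: 150 mm in diameter, 14 mm thick, its top 70 mm above the table. The board is clamped on the carrier by a locked turntable and does not turn, but its heading differs from start to start. Each of the three marks is 39 to 43 mm from the board's centre.
- ring (a point): Centre of the ring drawn on the board's top (dark line, 28 mm in diameter).
- square (a point): Centre of the square drawn on the board's top (dark line, sides 24 mm). Not to be punched.
- stand: Fixed punch stand: grey foot beyond the slide table, steel column 22 mm in diameter, grey arm 18 mm wide reaching back over the board, its top 133 mm above the table, with a steel collar 24 mm across at its end that guides the punch. Origin: at table height on the punch's axis. Its x axis runs from punch to column (175 mm off), within 0.05 rad of the stage's.
- punch (a joint): Height (m) of the sprung punch above its rest: 0 at rest, 0.020 at its upper stop. A spring pulls it down with about 6 N at rest and 10 N at the stop; let go, it snaps back to 0.
- punch_tip (a point): Point of the punch, on its vertical axis: the fixed pointer. At rest it stands 3 mm above the board, 73 mm above the table.
- punch_knob (a point): Point to grip on the punch's black pull knob, an upright round grip 22 mm in diameter and 48 mm tall above the arm (142 to 190 mm above the table at rest); the point is on its axis, 18 mm below its top. It rises with the punch.
- screwdriver: Bystander: screwdriver lying beside the stage. Origin under its middle.
- screw_tray: Bystander: aluminium tray 100 x 75 x 28 mm beside the stage. Origin: centre of its underside.
- hook_knob: Bystander: small brass cupboard knob 32 mm wide, 34 mm tall, beside the stage. Origin: centre of its underside.
- mug: Bystander: white mug, 80 mm wide, 90 mm tall. Origin: centre of its underside.
- tin: Bystander: steel tin 72 mm wide, 110 mm tall. Origin: centre of its underside.

How it is judged (in metres and radians):
On the way, in this order (a step that is already met when the one before it is completed fails the run):
1. the cross is under the punch's point and the punch is pulled up to its stop (horizontal distance between punch_tip and cross below 0.003 m and value of joint punch above 0.017 m), for 0.1 s.
2. the punch has been let go and is down again, the cross still under it (horizontal distance between punch_tip and cross below 0.003 m and value of joint punch below 0.002 m and contact force between the fingers and stand below 0.5 N), for 0.1 s.
3. the ring is under the punch's point and the punch is pulled up to its stop (horizontal distance between punch_tip and ring below 0.003 m and value of joint punch above 0.017 m), for 0.1 s.
At the end, for the whole second after the job is handed in: The ring's centre is within 3 mm (horizontally) of the punch's axis, the punch is let go and down (within 2 mm of rest), the slides are at rest. On the way, the punch was pulled up at least 17 mm of its 20 mm with the cross, then with the ring, within 3 mm of its axis, and let go over each (horizontal distance between punch_tip and ring below 0.003 m and value of joint punch below 0.002 m and contact force between the fingers and stand below 0.5 N and velocity of joint slide_x between -0.005 and 0.005 m/s and velocity of joint slide_y between -0.005 and 0.005 m/s); the robot touches nothing.
It fails at once if the punch is pulled up (over 8 mm) more than 6 mm away from both the cross and the ring (value of joint punch above 0.008 m and horizontal distance between punch_tip and cross above 0.006 m and horizontal distance between punch_tip and ring above 0.006 m).
It fails at once if a bystander is moved by more than 30 mm (distance of any of screwdriver, screw_tray, hook_knob, mug, tin from where it was at the start of the episode above 0.03 m).
It also fails if it takes over 59 s, if anything falls off the work surface, if the arm or the gripper's body presses on something with over 40 N, if the wrist force passes 120 N, or if a joint passes its speed limit or range.

## Working session

There is one attempt and no reset: what is moved stays moved. The work goes in short steps, Python scripts to look and compute and a tool call to move; the robot and the scene stay as the last step left them, time stands still between calls to the robot, and variables do not carry over. Pictures are saved under pics/ and viewed, at most 10 in all, crops included, and the job is handed in when it is done.

Besides the shell and the picture viewer there is one more tool, called after "Emit:" in YAML: its name, and indented under it one key for each argument. jog_arm: Moves the arm, as the interface text tells. Its arguments: {"type":"object","properties":{"plan":{"type":"array"},"force":{"type":"number"}},"required":["plan"]}

```bash
mkdir -p pics; cat > h.py <<'E'
import numpy as np, cv2
from bench import bot
def snap(cam,fn=None):
    im=bot.get_image(cam)
    if fn: cv2.imwrite('pics/'+fn,im[:,:,::-1])
    return im
def ray(cam,px,z):
    c=bot.calibration(cam); T=np.array(c["world_from_camera"])
    u=cv2.undistortPoints(np.array(px,float).reshape(-1,1,2),np.array(c["intrinsics"],float),np.array(c["dist"],float)).reshape(-1,2)
    d=np.c_[u[:,0],-u[:,1],-np.ones(len(u))]@T[:3,:3].T
    return T[:3,3]+d*((z-T[2,3])/d[:,2])[:,None]
def proj(cam,P):
    c=bot.calibration(cam); T=np.array(c["world_from_camera"])
    p=(np.array(P,float).reshape(-1,3)-T[:3,3])@T[:3,:3]
    p=p*[1,-1,-1]
    return cv2.projectPoints(p,np.zeros(3),np.zeros(3),np.array(c["intrinsics"],float),np.array(c["dist"],float))[0].reshape(-1,2)
def find(cam,t,z):
    r=bot.masks_of(cam,t)
    for m in r[:2]:
        print(cam,t,round(m["conf"],2),np.round(m["pixel"],1),m["pixels"].sum(),ray(cam,m["pixel"],z).round(4)[0])
    return r
E
python3 - <<'E'
from h import *
for c in("top","scene"):
    snap(c,c+"0.png")
    print(np.array(bot.calibration(c)["world_from_camera"]).round(3))
    for t,z in(("carrier_knob",.105),("cross",.07),("ring",.07),("square",.07),("punch_knob",.19),("stand",.133),("stage",.012)): find(c,t,z)
s=bot.state();print(s["clock"],s["tcp_pos"],s["tool_rot"])
E
```

```text
[[-0.015  0.98  -0.196  0.402]
 [-1.    -0.013  0.01   0.002]
 [ 0.007  0.196  0.981  1.048]
 [ 0.     0.     0.     1.   ]]
top carrier_knob 0.58 [307.2 259.6] 5893 [0.5508 0.0169 0.105 ]
top cross 0.78 [305.2 253.6] 4581 [0.5677 0.021  0.07  ]
top ring 0.96 [303.7 250.1] 4697 [0.5743 0.0238 0.07  ]
top square 0.78 [303.8 249.3] 4614 [0.5759 0.0236 0.07  ]
top square 0.39 [301.2 249.2] 16696 [0.5761 0.0284 0.07  ]
top punch_knob 0.6 [298.3 222.5] 184 [0.5997 0.0297 0.19  ]
top stand 0.74 [297.7 154.9] 2415 [0.7387 0.0318 0.133 ]
top stand 0.15 [303.8 251. ] 4711 [0.5616 0.0222 0.133 ]
top stage 0.71 [301.  253.6] 16690 [0.5776 0.0305 0.012 ]
[[ 0.762 -0.428  0.486  1.021]
 [ 0.648  0.522 -0.555 -0.471]
 [-0.016  0.738  0.675  0.671]
 [ 0.     0.     0.     1.   ]]
scene carrier_knob 0.68 [313.1 243.3] 3521 [ 0.6007 -0.0217  0.105 ]
scene ring 0.77 [318.2 246.1] 2703 [0.5879 0.0063 0.07  ]
scene square 0.61 [317.5 247.5] 2796 [0.5895 0.0024 0.07  ]
scene punch_knob 0.56 [334.2 207.4] 382 [0.6314 0.0031 0.19  ]
scene stand 0.8 [408.8 278.1] 3623 [ 0.7973 -0.0078  0.133 ]
scene stage 0.83 [323.  273.6] 11492 [ 0.607  -0.0031  0.012 ]
0.8 [ 0.23170225 -0.58043952  0.2297189 ] [[ 9.28725490e-01  3.70768074e-01 -1.74287722e-05]
 [ 3.70768074e-01 -9.28725490e-01  9.70491062e-06]
 [-1.25882740e-05 -1.54752302e-05 -1.00000000e+00]]
```

View pics/top0.png

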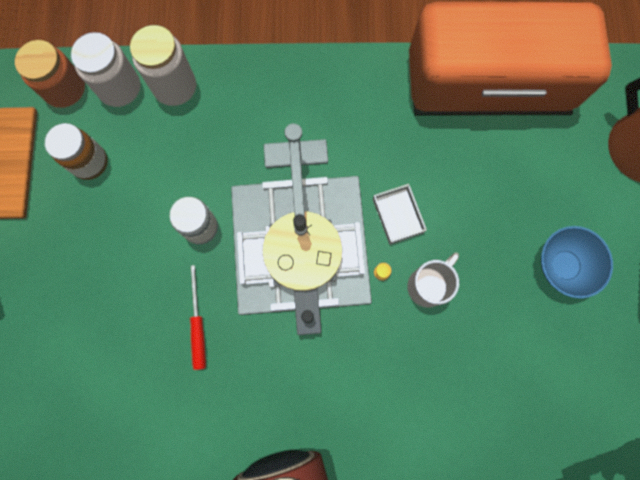

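View pics/scene0.png

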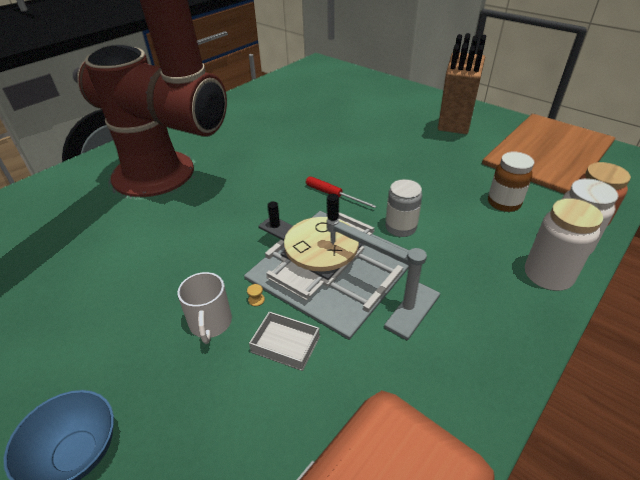

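```bash
python3 - <<'E'
from h import *
a=cv2.imread('pics/top0.png')[200:345,230:390]; b=cv2.imread('pics/scene0.png')[180:290,250:400]
cv2.imwrite('pics/ca.png',cv2.resize(a,None,fx=4.1,fy=4.1,interpolation=cv2.INTER_CUBIC)[:595])
cv2.imwrite('pics/cb.png',cv2.resize(b,None,fx=5,fy=5,interpolation=cv2.INTER_CUBIC))
E
```

```text
(no output)
```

View pics/ca.png

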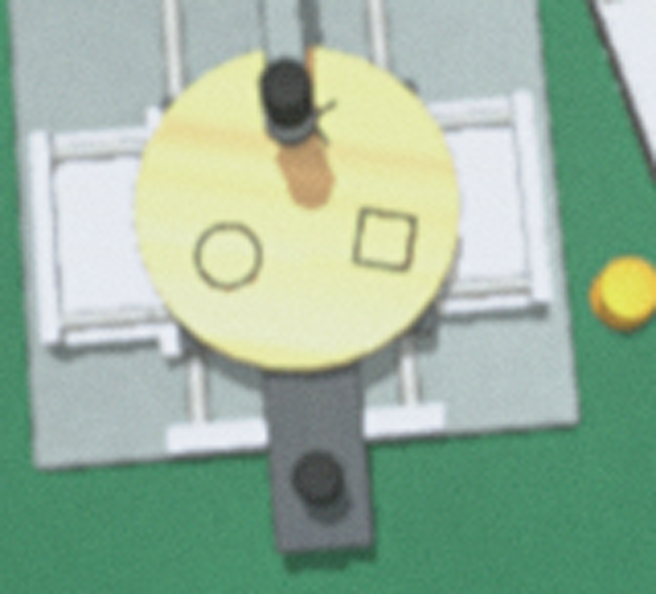

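View pics/cb.png

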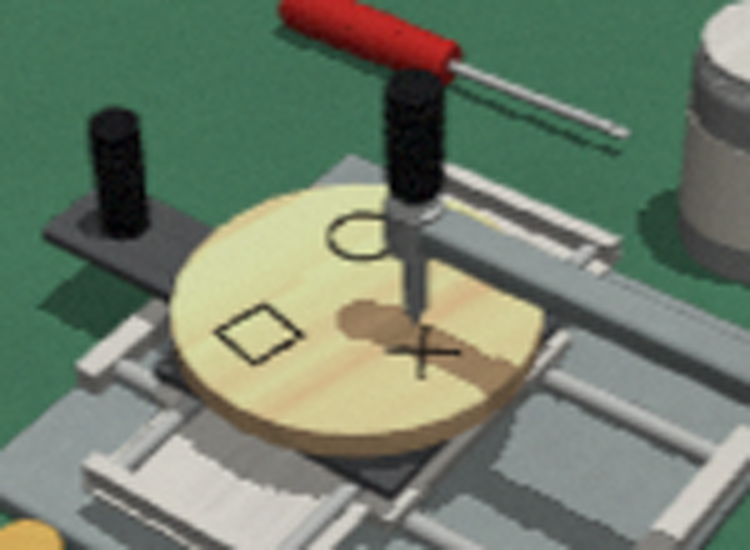

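```bash
python3 - <<'E'
from h import *
def A(p,z,n): 
    q=(np.array(p)+.5)/4.1-.5+[230,200]; print('top',n,q.round(1),ray('top',q,z)[0].round(4))
def B(p,z,n):
    q=(np.array(p)+.5)/5-.5+[250,180]; print('scene',n,q.round(1),ray('scene',q,z)[0].round(4))
A((317,474),.105,'cknob');A((228,256),.07,'ring');A((386,240),.07,'square');A((287,84),.19,'pknobtop');A((297,208),.07,'board')
A((321,120),.07,'cross?')
B((115,120),.105,'cknob');B((362,236),.07,'ring');B((259,334),.07,'square');B((416,84),.19,'pknobtop');B((417,322),.073,'tip');B((424,351),.07,'cross')
snap('top')
for m in bot.masks_of('top','ring')[:1]:
    c=max(cv2.findContours(m['pixels'].astype(np.uint8),0,2)[0],key=len)
    h=cv2.convexHull(c).reshape(-1,2)
    w=ray('top',h,.07)[:,:2]; print('board circ',cv2.minEnclosingCircle(w.astype(np.float32)))
m=bot.masks_of('top','stage')[0]['pixels'].astype(np.uint8)
c=max(cv2.findContours(m,0,2)[0],key=cv2.contourArea)
w=ray('top',c.reshape(-1,2),.012)[:,:2].astype(np.float32);print('stage rect',cv2.minAreaRect(w))
E
```

```text
top cknob [306.9 315.2] [0.4517 0.0183 0.105 ]
top ring [285.2 262.1] [0.5522 0.0583 0.07  ]
top square [323.8 258.2] [ 0.5586 -0.0135  0.07  ]
top pknobtop [299.6 220.1] [0.6037 0.0274 0.19  ]
top board [302.1 250.4] [0.5739 0.0268 0.07  ]
top cross? [307.9 228.9] [0.6148 0.0155 0.07  ]
scene cknob [272.6 203.6] [0.4557 0.0161 0.105 ]
scene ring [322.  226.8] [0.5558 0.0554 0.07  ]
scene square [301.4 246.4] [ 0.5629 -0.0153  0.07  ]
scene pknobtop [332.8 196.4] [0.6092 0.0261 0.19  ]
scene tip [333. 244.] [0.6086 0.027  0.073 ]
scene cross [334.4 249.8] [0.6193 0.0184 0.07  ]
board circ ((0.575783908367157, 0.02660953812301159), 0.07534229010343552)
stage rect ((0.5762484073638916, 0.031725622713565826), (0.3119783103466034, 0.25967860221862793), 4.0218825340271)
```

```bash
cat >> h.py <<'E'
def shift(P,head=None):
    s=bot.state(); R=np.array(s["tool_rot"]); d=(np.array(P)-s["tcp_pos"])@R
    a=np.degrees(np.arctan2(R[1,0],R[0,0]))
    print('t',round(s["clock"],2),'tcp',np.round(s["tcp_pos"],4),'head',round(a,2),'shift',d.round(4),'turn',None if head is None else round(a-head,2),'F',np.round(s["force"],1),'gap',round(s["finger_gap"],3))
E
python3 -c "
from h import *
shift([.4537,.0172,.19],3.8)
c=cv2.imread('pics/top0.png')"
```

```text
t 0.95 tcp [ 0.2317 -0.5805  0.2297] head 21.76 shift [ 0.4278 -0.4728  0.0397] turn 17.96 F [-0.5  0.7 -0.2] gap 1.001
```

Emit:
jog_arm:
  plan:
    - [[0.428, -0.473, 0, 18, 0.06], [0.428, -0.473, 0, 18, 0.06], [0.428, -0.473, 0, 18, 0.06], [0.428, -0.473, 0, 18, 0.06], [0.428, -0.473, 0, 18, 0.06], [0.428, -0.473, 0, 18, 0.06], [0.428, -0.473, 0, 18, 0.06], [0.428, -0.473, 0, 18, 0.06], [0.428, -0.473, 0, 18, 0.06], [0.428, -0.473, 0, 18, 0.06], [0.428, -0.473, 0, 18, 0.06], [0.428, -0.473, 0, 18, 0.06], [0.428, -0.473, 0, 18, 0.06], [0.428, -0.473, 0, 18, 0.06], [0.428, -0.473, 0, 18, 0.06], [0.428, -0.473, 0, 18, 0.06], [0.428, -0.473, 0.03, 18, 0.06], [0.428, -0.473, 0.04, 18, 0.06], [0.428, -0.473, 0.04, 18, 0.06], [0.428, -0.473, 0.04, 18, 0.06]]
  force: 40

```text
clock: 2.62
tcp_pos: [0.4531, 0.0172, 0.189]
tool_rot: [[0.998, 0.065, -0.002], [0.065, -0.998, 0.0], [-0.002, -0.0, -1.0]]
force: [-0.1, 0.1, 0.9]
finger_gap: 0.704
grasp_force: 0.0
```

```bash
python3 -c "
from h import *
shift([.4537,.0172,.088],3.8)"
```

```text
t 2.62 tcp [0.4531 0.0172 0.189 ] head 3.71 shift [8.00e-04 1.00e-04 1.01e-01] turn -0.09 F [-0.1  0.1  0.9] gap 0.704
```

Emit:
jog_arm:
  plan:
    - [[0, 0, 0.035, 0, 0.06], [0, 0, 0.07, 0, 0.06], [0, 0, 0.1, 0, 0.06], [0, 0, 0.1, 0, 0.06], [0, 0, 0.1, 0, 0.02], [0, 0, 0.1, 0, 0.015], [0, 0, 0.1, 0, 0.015], [0, 0, 0.1, 0, 0.015], [0, 0, 0.1, 0, 0.015], [0, 0, 0.1, 0, 0.015]]
  force: 40

```text
clock: 3.45
tcp_pos: [0.4561, 0.0171, 0.0931]
tool_rot: [[0.998, 0.066, 0.005], [0.066, -0.998, -0.001], [0.005, 0.001, -1.0]]
force: [-1.5, -1.2, 7.1]
finger_gap: 0.23
grasp_force: 39.1
```

```bash
python3 - <<'E'
from h import *
shift([.4537,.0172,.088],3.8)
im=snap('scene'); b=im[180:290,250:400,::-1]
cv2.imwrite('pics/cc.png',cv2.resize(b,None,fx=5,fy=5,interpolation=cv2.INTER_CUBIC))
E
```

```text
t 3.45 tcp [0.4561 0.0171 0.0931] head 3.76 shift [-0.0024 -0.0003  0.0051] turn -0.04 F [-1.5 -1.2  7.1] gap 0.23
```

View pics/cc.png

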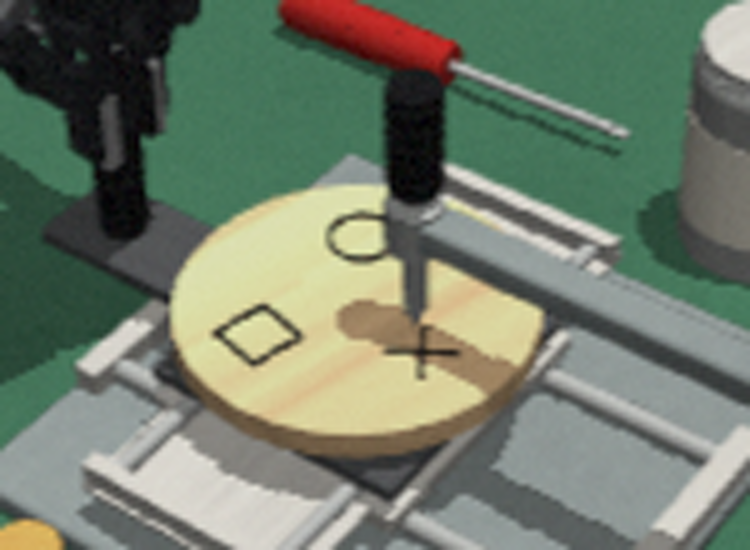

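Emit:
jog_arm:
  plan:
    - [[-0.005, -0.005, 0, 0, 0.015], [-0.01, -0.0093, 0, 0, 0.015], [-0.01, -0.0093, 0, 0, 0.015], [-0.01, -0.0093, 0, 0, 0.015], [-0.01, -0.0093, 0, 0, 0.015], [-0.01, -0.0093, 0, 0, 0.015]]

```text
clock: 4.0
tcp_pos: [0.4449, 0.0265, 0.0931]
tool_rot: [[0.998, 0.066, 0.004], [0.066, -0.998, 0.0], [0.004, 0.0, -1.0]]
force: [-2.3, 0.5, 10.8]
finger_gap: 0.233
grasp_force: 40.4
```

```bash
python3 - <<'E'
from h import *
shift([.4561-.0107,.0171+.0086,.088],3.8)
im=snap('scene'); b=im[180:290,250:400,::-1]
cv2.imwrite('pics/cd.png',cv2.resize(b,None,fx=5,fy=5,interpolation=cv2.INTER_CUBIC))
E
```

```text
t 4.0 tcp [0.4449 0.0265 0.0931] head 3.78 shift [0.0004 0.0008 0.0051] turn -0.02 F [-2.3  0.5 10.8] gap 0.233
```

View pics/cd.png

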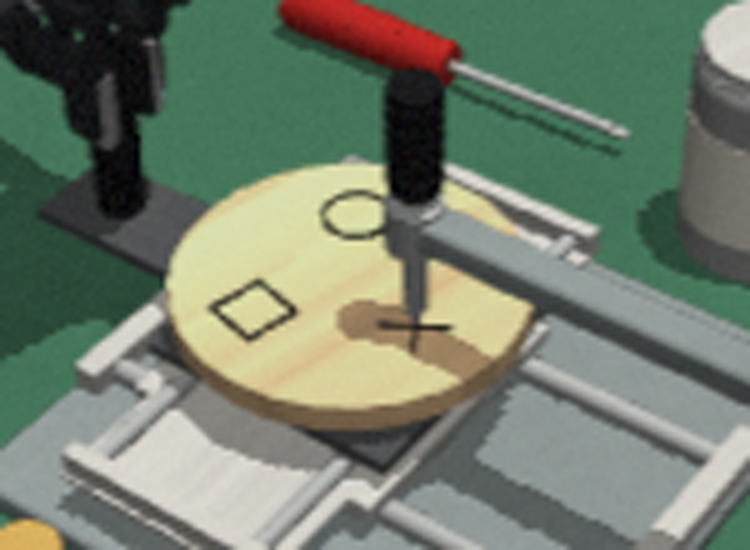

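Emit:
jog_arm:
  plan:
    - [[0, 0, 0, 0, 0.03], [0, 0, 0, 0, 0.05], [0, 0, 0, 0, 0.06], [0, 0, 0, 0, 0.06], [0, 0, -0.035, 0, 0.06], [0, 0, -0.075, 0, 0.06], [0, 0, -0.11, 0, 0.06], [0, 0, -0.147, 0, 0.06], [0, 0, -0.147, 0, 0.06], [0, 0, -0.147, 0, 0.06], [0.04, 0.003, -0.147, 0, 0.06], [0.08, 0.006, -0.147, 0, 0.06], [0.12, 0.009, -0.147, 0, 0.06], [0.161, 0.0107, -0.147, 0, 0.06], [0.161, 0.0107, -0.147, 0, 0.06], [0.161, 0.0107, -0.147, 0, 0.06], [0.161, 0.0107, -0.147, 0, 0.06]]

```text
clock: 5.47
tcp_pos: [0.6034, 0.0262, 0.2341]
tool_rot: [[0.998, 0.066, -0.005], [0.066, -0.998, 0.0], [-0.005, -0.001, -1.0]]
force: [-0.1, -0.1, 0.6]
finger_gap: 0.702
grasp_force: 0.0
```

```bash
python3 - <<'E'
from h import *
shift([.6065,.0267,.177],3.8)
im=snap('scene'); b=im[180:290,250:400,::-1]
n=cv2.resize(b,None,fx=5,fy=5,interpolation=cv2.INTER_CUBIC)
o=cv2.imread('pics/cd.png')
for nm,(x0,y0,x1,y1) in dict(square=(195,265,310,355),cross=(365,312,460,360)).items():
    t=o[y0:y1,x0:x1]; r=cv2.matchTemplate(n,t,cv2.TM_CCOEFF_NORMED); _,v,_,l=cv2.minMaxLoc(r); print(nm,v,l[0]-x0,l[1]-y0)
cv2.imwrite('pics/ce.png',n)
E
```

```text
t 5.47 tcp [0.6034 0.0262 0.2341] head 3.77 shift [ 0.0034 -0.0003  0.0571] turn -0.03 F [-0.1 -0.1  0.6] gap 0.702
square 0.9858361482620239 0 0
cross 0.9989514946937561 0 0
```

View pics/ce.png

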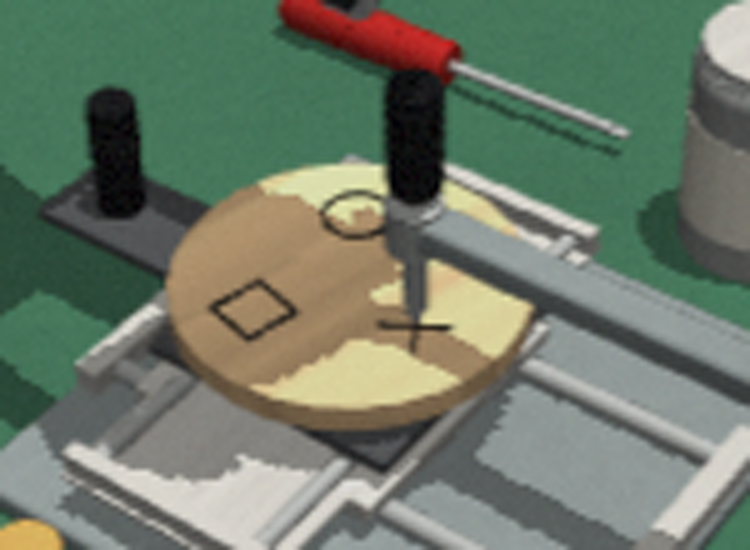

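Emit:
jog_arm:
  plan:
    - [[0.002, 0, 0.03, 0, 0.06], [0.002, 0, 0.056, 0, 0.06], [0.002, 0, 0.056, 0, 0.06], [0.002, 0, 0.056, 0, 0.06], [0.002, 0, 0.056, 0, 0.02], [0.002, 0, 0.056, 0, 0.015], [0.002, 0, 0.056, 0, 0.015], [0.002, 0, 0.056, 0, 0.015], [0.002, 0, 0.056, 0, 0.015], [0.002, 0, 0.056, 0, 0.015]]
  force: 50

```text
clock: 6.35
tcp_pos: [0.6076, 0.0275, 0.1837]
tool_rot: [[0.998, 0.066, 0.003], [0.066, -0.998, 0.003], [0.003, -0.003, -1.0]]
force: [-2.7, 4.9, 5.9]
finger_gap: 0.217
grasp_force: 48.7
```

Emit:
jog_arm:
  plan:
    - [[0, 0, -0.008, 0, 0.015], [0, 0, -0.016, 0, 0.015], [0, 0, -0.024, 0, 0.015], [0, 0, -0.024, 0, 0.015], [0, 0, -0.024, 0, 0.015], [0, 0, -0.024, 0, 0.015]]

```text
clock: 6.85
tcp_pos: [0.6073, 0.0276, 0.2027]
tool_rot: [[0.998, 0.066, 0.002], [0.066, -0.998, 0.003], [0.002, -0.003, -1.0]]
force: [7.3, 4.8, -11.0]
finger_gap: 0.209
grasp_force: 55.5
```

Emit:
jog_arm:
  plan:
    - [[0, 0, -0.003, 0, 0.015], [0, 0, -0.003, 0, 0.015], [0, 0, -0.003, 0, 0.015], [0, 0, -0.003, 0, 0.015]]

```text
clock: 7.18
tcp_pos: [0.6072, 0.0275, 0.2041]
tool_rot: [[0.998, 0.066, 0.001], [0.066, -0.998, 0.003], [0.002, -0.003, -1.0]]
force: [10.9, 4.3, -16.4]
finger_gap: 0.205
grasp_force: 54.9
```

```bash
python3 - <<'E'
from h import *
shift([.6065,.0267,.177],3.8)
im=snap('scene'); b=im[180:290,250:400,::-1]
n=cv2.resize(b,None,fx=5,fy=5,interpolation=cv2.INTER_CUBIC)
o=cv2.imread('pics/ce.png')
cv2.imwrite('pics/cf.png',n)
t=o[225:310,398:432] 
t=o[190:225,390:445]
for nm,(x0,y0,x1,y1) in dict(square=(195,265,310,355),cross=(365,312,460,360)).items():
    t=o[y0:y1,x0:x1]; r=cv2.matchTemplate(n,t,cv2.TM_CCOEFF_NORMED); _,v,_,l=cv2.minMaxLoc(r); print(nm,v,l[0]-x0,l[1]-y0)
E
```

```text
t 7.18 tcp [0.6072 0.0275 0.2041] head 3.78 shift [-0.0008  0.0009  0.0271] turn -0.02 F [ 10.9   4.3 -16.4] gap 0.205
square 0.9974005222320557 0 0
cross 0.9865350127220154 0 0
```

View pics/cf.png

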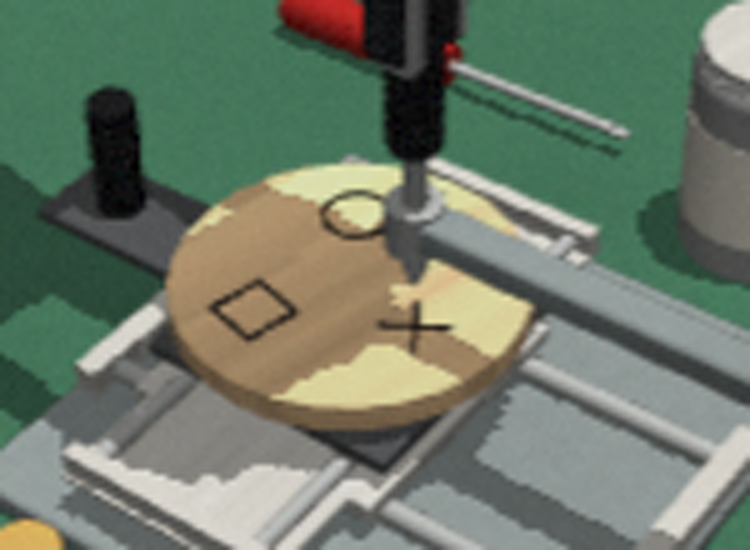

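Emit:
jog_arm:
  plan:
    - [[0, 0, 0, 0, 0.06], [0, 0, 0, 0, 0.06], [0, 0, 0, 0, 0.06], [0, 0, 0, 0, 0.06], [0, 0, 0, 0, 0.06], [0, 0, 0, 0, 0.06], [0, 0, -0.03, 0, 0.06], [0, 0, -0.03, 0, 0.06], [0, 0, -0.03, 0, 0.06], [-0.04, -0.003, -0.03, 0, 0.06], [-0.08, -0.006, -0.03, 0, 0.06], [-0.12, -0.009, -0.03, 0, 0.06], [-0.163, -0.0107, -0.03, 0, 0.06], [-0.163, -0.0107, -0.03, 0, 0.06], [-0.163, -0.0107, -0.03, 0, 0.06], [-0.163, -0.0107, 0.01, 0, 0.06], [-0.163, -0.0107, 0.05, 0, 0.06], [-0.163, -0.0107, 0.09, 0, 0.06], [-0.163, -0.0107, 0.118, 0, 0.06], [-0.163, -0.0107, 0.118, 0, 0.06]]

```text
clock: 8.9
tcp_pos: [0.439, 0.0266, 0.0826]
tool_rot: [[0.998, 0.065, -0.013], [0.065, -0.998, 0.001], [-0.013, -0.002, -1.0]]
force: [-1.3, 0.1, -0.8]
finger_gap: 0.7
grasp_force: 0.0
```

Emit:
jog_arm:
  plan:
    - [[0, 0, 0, 0, 0.06], [0, 0, 0, 0, 0.02], [0, 0, 0, 0, 0.015], [0, 0, 0, 0, 0.015], [0, 0, 0, 0, 0.015], [0, 0, 0, 0, 0.015]]
  force: 40

```text
clock: 9.4
tcp_pos: [0.4454, 0.026, 0.0926]
tool_rot: [[0.998, 0.066, 0.005], [0.066, -0.998, -0.0], [0.005, 0.001, -1.0]]
force: [-0.7, 0.0, 7.9]
finger_gap: 0.236
grasp_force: 38.9
```

```bash
python3 - <<'E'
from h import *
im=snap('scene'); b=im[180:290,250:400,::-1]
n=cv2.resize(b,None,fx=5,fy=5,interpolation=cv2.INTER_CUBIC)
o=cv2.imread('pics/ce.png')
for nm,(x0,y0,x1,y1) in dict(square=(195,265,310,355),cross=(365,312,460,360),tip=(395,240,432,330)).items():
    t=o[y0:y1,x0:x1]; r=cv2.matchTemplate(n,t,cv2.TM_CCOEFF_NORMED); _,v,_,l=cv2.minMaxLoc(r); print(nm,v,l[0]-x0,l[1]-y0)
def B(p,z,n):
    q=(np.array(p)+.5)/5-.5+[250,180]; w=ray('scene',q,z)[0]; print(n,w.round(4)); return w
c=B((415,325.8),.07,'cross'); r=B((357,214.5),.07,'ring'); d=(c-r); t=B((415,321),.073,'tip')
print('d',d,np.hypot(*d[:2]))
shift(np.array(bot.state()['tcp_pos'])+d*[1,1,0],3.8)
E
```

```text
square 0.9702746868133545 -1 1
cross 0.9870163798332214 0 0
tip 0.9646241068840027 0 0
cross [0.6073 0.0273 0.07  ]
ring [0.5452 0.0646 0.07  ]
tip [0.6076 0.0269 0.073 ]
d [ 0.0621739  -0.03729801  0.        ] 0.07250334795861063
t 9.45 tcp [0.4454 0.026  0.0926] head 3.76 shift [0.0596 0.0413 0.0003] turn -0.04 F [0.4 0.8 6.6] gap 0.239
```

Emit:
jog_arm:
  plan:
    - [[0.012, 0.008, 0, 0, 0.015], [0.024, 0.016, 0, 0, 0.015], [0.036, 0.025, 0, 0, 0.015], [0.048, 0.033, 0, 0, 0.015], [0.0596, 0.0413, 0, 0, 0.015], [0.0596, 0.0413, 0, 0, 0.015], [0.0596, 0.0413, 0, 0, 0.015], [0.0596, 0.0413, 0, 0, 0.015], [0.0596, 0.0413, 0, 0, 0.015], [0.0596, 0.0413, 0, 0, 0.015]]

```text
clock: 10.28
tcp_pos: [0.5076, -0.0118, 0.0926]
tool_rot: [[0.998, 0.066, 0.006], [0.066, -0.998, -0.002], [0.006, 0.002, -1.0]]
force: [2.2, -2.2, 6.0]
finger_gap: 0.232
grasp_force: 40.8
```

```bash
python3 - <<'E'
from h import *
shift([.4454+.0622,.026-.0373,.0926],3.8)
im=snap('scene'); b=im[180:290,250:400,::-1]
n=cv2.resize(b,None,fx=5,fy=5,interpolation=cv2.INTER_CUBIC)
cv2.imwrite('pics/cg.png',n)
# expected ring outline if centred under tip
o=cv2.imread('pics/ce.png')
E
```

```text
t 10.28 tcp [ 0.5076 -0.0118  0.0926] head 3.76 shift [-0.     -0.0005 -0.    ] turn -0.04 F [ 2.2 -2.2  6. ] gap 0.232
```

View pics/cg.png

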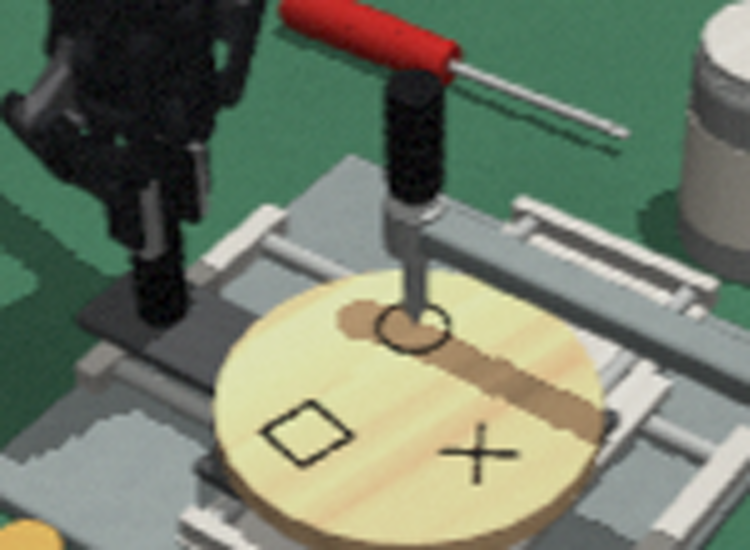

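```bash
cat >> h.py <<'E'
def ringfit(im,c0):
    g=cv2.GaussianBlur(cv2.cvtColor(im,cv2.COLOR_RGB2GRAY),(0,0),.6).astype(np.float32)
    th=np.linspace(0,2*np.pi,120,endpoint=False); best=[]
    def samp(cx,cy,r):
        q=proj('scene',np.c_[cx+r*np.cos(th),cy+r*np.sin(th),0*th+.07]).astype(np.float32)
        return cv2.remap(g,q[None,:,0],q[None,:,1],cv2.INTER_LINEAR)[0]
    for dx in np.arange(-.006,.0061,.0005):
        for dy in np.arange(-.006,.0061,.0005):
            x,y=c0[0]+dx,c0[1]+dy
            v=np.minimum(samp(x,y,.0105),samp(x,y,.0175))-samp(x,y,.0138)
            best.append((np.clip(v,0,40).mean(),x,y))
    return sorted(best)[::-1][:4]
E
python3 - <<'E'
from h import *
im=snap('scene')
for b in ringfit(im,(.6073,.0273)): print(np.round(b,4))
E
```

```text
[2.81626e+01 6.06800e-01 2.68000e-02]
[2.80853e+01 6.07300e-01 2.68000e-02]
[2.7456e+01 6.0730e-01 2.6300e-02]
[27.1195  0.6068  0.0273]
```

Emit:
jog_arm:
  plan:
    - [[0, 0, 0, 0, 0.03], [0, 0, 0, 0, 0.05], [0, 0, 0, 0, 0.06], [0, 0, 0, 0, 0.06], [0, 0, -0.035, 0, 0.06], [0, 0, -0.075, 0, 0.06], [0, 0, -0.11, 0, 0.06], [0, 0, -0.147, 0, 0.06], [0, 0, -0.147, 0, 0.06], [0, 0, -0.147, 0, 0.06], [0.035, -0.01, -0.147, 0, 0.06], [0.07, -0.02, -0.147, 0, 0.06], [0.1034, -0.0306, -0.147, 0, 0.06], [0.1034, -0.0306, -0.147, 0, 0.06], [0.1034, -0.0306, -0.147, 0, 0.06], [0.1034, -0.0306, -0.147, 0, 0.06]]

```text
clock: 11.72
tcp_pos: [0.6053, 0.0262, 0.2343]
tool_rot: [[0.998, 0.066, -0.004], [0.066, -0.998, 0.0], [-0.004, -0.0, -1.0]]
force: [-0.6, 0.3, 1.2]
finger_gap: 0.707
grasp_force: 0.0
```

```bash
python3 - <<'E'
from h import *
shift([.6065,.0267,.177],3.8)
im=snap('scene','sg.png')
for b in ringfit(im,(.6073,.0273))[:2]: print(np.round(b,4))
n=cv2.resize(im[180:290,250:400,::-1],None,fx=5,fy=5,interpolation=cv2.INTER_CUBIC);o=cv2.imread('pics/cg.png')
for (x0,y0,x1,y1) in [(255,390,360,475),(430,415,530,490)]:
    t=o[y0:y1,x0:x1]; r=cv2.matchTemplate(n,t,cv2.TM_CCOEFF_NORMED); _,v,_,l=cv2.minMaxLoc(r); print(v,l[0]-x0,l[1]-y0)
E
```

```text
t 11.72 tcp [0.6053 0.0262 0.2343] head 3.78 shift [ 0.0015 -0.0004  0.0573] turn -0.02 F [-0.6  0.3  1.2] gap 0.707
[2.80845e+01 6.06800e-01 2.68000e-02]
[2.7381e+01 6.0730e-01 2.6800e-02]
0.9883000254631042 0 0
0.9910052418708801 0 0
```

Emit:
jog_arm:
  plan:
    - [[0, 0, 0.03, 0, 0.06], [0, 0, 0.056, 0, 0.06], [0, 0, 0.056, 0, 0.06], [0, 0, 0.056, 0, 0.06], [0, 0, 0.056, 0, 0.02], [0, 0, 0.056, 0, 0.015], [0, 0, 0.056, 0, 0.015], [0, 0, 0.056, 0, 0.015], [0, 0, 0.056, 0, 0.015], [0, 0, 0.056, 0, 0.015]]
  force: 50

```text
clock: 12.6
tcp_pos: [0.6076, 0.0276, 0.1836]
tool_rot: [[0.998, 0.066, 0.003], [0.066, -0.998, 0.003], [0.003, -0.003, -1.0]]
force: [-1.5, 4.7, 7.3]
finger_gap: 0.215
grasp_force: 48.8
```

Emit:
jog_arm:
  plan:
    - [[0, 0, -0.008, 0, 0.015], [0, 0, -0.016, 0, 0.015], [0, 0, -0.024, 0, 0.015], [0, 0, -0.027, 0, 0.015], [0, 0, -0.027, 0, 0.015], [0, 0, -0.027, 0, 0.015], [0, 0, -0.027, 0, 0.015], [0, 0, -0.027, 0, 0.015]]

```text
clock: 13.27
tcp_pos: [0.6073, 0.0275, 0.204]
tool_rot: [[0.998, 0.066, 0.002], [0.066, -0.998, 0.003], [0.002, -0.003, -1.0]]
force: [10.4, 4.6, -15.9]
finger_gap: 0.208
grasp_force: 55.3
```

Same stop signature as before; release and retreat.

Emit:
jog_arm:
  plan:
    - [[0, 0, 0, 0, 0.06], [0, 0, 0, 0, 0.06], [0, 0, 0, 0, 0.06], [0, 0, 0, 0, 0.06], [0, 0, 0, 0, 0.06], [0, 0, -0.03, 0, 0.06], [0, 0, -0.06, 0, 0.06], [0, 0, -0.06, 0, 0.06], [-0.04, 0, -0.06, 0, 0.06], [-0.08, 0, -0.06, 0, 0.06], [-0.12, 0, -0.06, 0, 0.06], [-0.12, 0, -0.06, 0, 0.06], [-0.12, 0, -0.06, 0, 0.06], [-0.12, 0, -0.06, 0, 0.06]]

```text
clock: 14.43
tcp_pos: [0.4874, 0.0182, 0.2688]
tool_rot: [[0.998, 0.065, 0.003], [0.065, -0.998, -0.0], [0.003, 0.001, -1.0]]
force: [0.4, -0.4, -0.8]
finger_gap: 0.704
grasp_force: 0.0
```

```bash
python3 - <<'E'
from h import *
shift([.6065,.0267,.177],3.8)
im=snap('scene','sh.png')
for b in ringfit(im,(.6073,.0273))[:2]: print(np.round(b,4))
n=cv2.resize(im[180:290,250:400,::-1],None,fx=5,fy=5,interpolation=cv2.INTER_CUBIC);o=cv2.imread('pics/cg.png')
for (x0,y0,x1,y1) in [(255,390,360,475),(430,415,530,490),(385,180,440,325)]:
    t=o[y0:y1,x0:x1]; r=cv2.matchTemplate(n,t,cv2.TM_CCOEFF_NORMED); _,v,_,l=cv2.minMaxLoc(r); print(v,l[0]-x0,l[1]-y0)
E
```

```text
t 14.43 tcp [0.4874 0.0182 0.2688] head 3.75 shift [ 0.1192 -0.0008  0.0921] turn -0.05 F [ 0.4 -0.4 -0.8] gap 0.704
[2.75655e+01 6.06800e-01 2.68000e-02]
[2.69337e+01 6.07300e-01 2.68000e-02]
0.9889336228370667 0 0
0.9909228086471558 0 0
0.9979597330093384 0 0
```

```bash
python3 -c "
from bench import bot
print(bot.close_job())"
```

```text
the job is handed in; nothing more can be done
None
```

I punched the cross and then the ring, each time lifting the punch about 20 mm to its stop and letting it spring back. The board is left with the ring about 1 mm from the punch's axis, by camera measurement, and the punch down. The job is handed in at about 15 s of the 59 s, but `bot.close_job()` returned no verdict.

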